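Fold out the tool chest's work leaf onto its drawer

ROBOT

A 6-joint arm with a two-finger parallel gripper is mounted at the origin on a cart in front of the work surface, level with it; the furniture and walls round the work are solid. World frame = base frame: x ahead of the robot, y to its left, z up, the work surface at z = 0. Lengths are in mm, angles in rad, forces in N, time in s.
With the tool pointing down it reaches from about 275 to 750 mm from the base axis. Payload 10.2 kg.
Tool frame: the origin (TCP) lies midway between the tips of the shut fingers; the grasp point (between the pads) lies 19 mm behind it (ctrl.pinch_z is the distance from the TCP to the grasp point, in mm); x points along the fingers, z is the direction in which the jaws open and shut, and the axes are right-handed (so a half turn about x gives the same grasp; the last joint's range is limited). The gripper opens to 85 mm and grips with 20 to 120 N. Pads are 22 mm wide; open, the fingers measure 114 mm over their backs; the gripper's body (76 mm by 85 mm) begins 54 mm behind the grasp point. The pads swing forward as they close: fully open they stand 13 mm farther back than shut.
Start: joints at [1.039, 0.313, 1.498, -0, 1.331, -0.223], TCP at [159.568, 500.169, 231.294] pointing down, gripper open.
Joint ranges: [-2.94, 2.94], [-0.97, 2.17], [0.19, 2.56], [-1.23, 4.37], [0.02, 3.11], [-2.88, 2.88]. Speed limits (rad/s): [2.39, 2.39, 3.01, 3.14, 3.14, 3.14].

INTERFACE

Orientations are given as a unit quaternion [w, x, y, z].
In Python, from rig import ctrl, capture, workorder, nets gives the robot as it stands. The module is installed in compiled form; this text tells all that it offers.
- The arm moves only by the tool send_rows, never from a script. Its argument "rows" is text: rows parted by semicolons, each of 5 numbers parted by spaces: the opening, from 0 (shut) to 1 (fully open), then the shift along the tool's x, y, z in cm, then the turn about the tool's x in units of 5 degrees (1.0 is 5 degrees). In form: grip x y z yaw; .... A call has 1 to 12 rows; each row is the pose to reach, as a shift and turn from the pose commanded when the call began, along the tool's axes at that moment; what a row does not reach only later rows make up. A row lasts 1/10 s, in which the tool goes at most 50 mm and 8.59 degrees, less where a joint would pass 70% of its speed; a pose out of reach is approached as far as the arm can. A call with a gripper value outside its range is refused whole. The fingers move at their own pace and stop on an object; "grip_force" is the grip in N (left out, the last holds). Time passes only in rows, so rows that repeat a pose let the fingers close. It gives the time, the measured TCP pose, the force and the opening at its end, in the units of the state.
- ctrl.sense(): the state, without advancing time (a new reading comes with each control period).
- capture(name): name is "side" or "top" or "wrist"; returns a dict with "pixels" (420x560x3 uint8, red, green, blue), "intrinsics" (3x3 intrinsics, pixels), "view" (4x4, takes a point from world to camera coordinates); the wrist camera has in their place "mount" (4x4, takes a point from camera to tool coordinates, whose origin is the TCP and whose axes are the tool frame's). Camera axes: x right, y down, z forward; pixel columns grow to the right and rows downward; lengths in mm; the calibration is good to about 2 mm. A picture is of the moment at which its call begins: read the wrist's pose just before it. There is no depth.
- workorder.finish_job(): hands the job in, once; it reports no verdict.
Trained networks look in a picture, given as the dict that the camera call returned (one of the last four; its "shot" number tells which), for a name from the list of things; names that differ only in an ending like _2 or _b are one class to them, and where a whole thing is asked for, a point or a joint stands for the part that bears it (a point fixed in the world has none). Each returns a list of dicts, best first, with "confidence" (0 to 1); they miss things now and then, are a little off and sometimes report something else, mostly with a low value. They report only what shows in the picture. A call takes as long as a camera call.
- nets.boxes_of(picture, target): "location" ([x, y, z] in mm, in world coordinates, good to about 4 mm: the middle of the surface that is visible of it).
- nets.spot_point(picture, target): "location" ([x, y, z] in mm, in world coordinates, good to about 4 mm: a listed point, or the origin of a listed thing).
The state is a dict: "time_s": time; "joints": joint angles; "dq": joint speeds; "tau": joint torques, N m; "eef_pos": TCP position; "ee_rot": TCP orientation; "force": force on the tool from outside, world axes, zero at the start; "wrist_torque": the same for the moment, N m; "grip_width": opening from 0.0 (shut) to 1.0 (fully open).
Only numpy, scipy, OpenCV 4.12 (cv2) and the standard library are available. Lean on these libraries where they do the work, as an engineer would, in place of code of your own. Each camera call takes 0.05 s, during which the arm holds its last target.

TASK

Set up the fold-out work leaf of the small tool chest: first pull the drawer out to its stop to serve as the support, then swing the leaf over from the top of the chest and let it down gently until it lies level on the pulled-out drawer. Never let the leaf drop, not even part of the way, and leave the other things on the bench where they are.

Things in the scene. Friction and masses are not known exactly. Their poses are not given: they have to be found in the camera images.
- chest: Small grey tool chest fixed to the bench, carcass 130 mm deep (its x) x 180 mm wide (its y) x 100 mm high, with one blue-fronted drawer and a plywood leaf folded back on its top. Origin: centre of its underside; z up, the drawer front faces its own -x, which points to the robot's right within about 0.22 rad. Keep the wrist clear of the wall shelf (0.6 m ahead and beyond, from 0.49 m up).
- drawer (a joint): How far the drawer is pulled out along the chest's -x (m): 0 shut, 0.075 at its stop. It may start slightly open. Slides with about 2 N of friction. The blue front is 12 mm thick, 180 mm wide, its top 11.5 mm below the chest's top (88.5 mm above the bench), with two rubber pads on it (3.5 mm high, 30 mm wide, centred 60 mm either side of the middle) that carry the opened leaf.
- drawer_handle (a point): Middle of the straight grip of the drawer's steel bow handle: a round bar 10 mm thick and 64 mm long along the chest's y, 68 mm above the bench, its axis 38 mm in front of the drawer front (33 mm clear behind it, open from above and below).
- leaf (a joint): Angle of the leaf (rad): 0 folded back flat on the chest's top, 1.57 upright, 3.14 opened level over the drawer, resting on the rubber pads if the drawer is out (the hinge itself goes on to 3.7). The leaf weighs 0.2 to 0.42 kg; its hinge is nearly free (friction 0.03 Nm, so it balances by itself only within about 5 (heavy) to 10 (light) degrees of upright, and falls freely beyond).
- leaf_hinge (a point): Middle of the leaf's hinge axis, at the front top edge of the chest (65 mm from the chest's origin along its -x, 100 mm above the bench). The axis runs along the chest's y, 8 mm thick leaf lying on it: the folded leaf's underside passes through the axis.
- leaf_edge (a point): Middle of the leaf's free edge (aluminium-trimmed), half way through its thickness. The leaf is plywood, 155 mm from hinge to free edge, 180 mm wide along the hinge, 8 mm thick. Folded, its free edge overhangs the chest's back by 25 mm with free space beneath; opened, it reaches 68 mm beyond the face of the pulled-out drawer, level with the chest's top, its underside 92 mm above the bench.
- u_joint: Bystander, to be left alone: steel universal joint, 165 mm long, lying on the bench. Origin: centre of its underside as it lies.
- gear_small: Bystander, to be left alone: small steel pinion gear, 56 mm across. Origin: centre of its underside as it lies.
- tape_roll: Bystander, to be left alone: black roll of tape, 66 mm across. Origin: centre of its underside as it lies.
- coil_tester: Bystander, to be left alone: small dark grey tester with a light panel, a black knob and a toggle on top, 66 x 90 x 73 mm, standing at the right front of the bench. Origin: centre of its underside as it stands.
- driver0: Bystander, to be left alone: screwdriver with a green handle, 190 mm long. Origin: centre of its underside as it lies.
- spray_can: Bystander, to be left alone: dark spray can with a white cap, 51 mm wide and 200 mm tall, standing. Origin: centre of its underside as it stands.

How it is judged:
By the outcome, as a careful person would: the job done as asked, in the order asked, and still so for the second after the job is handed in, with the robot touching nothing.
It also fails if it takes over 64 s, if anything falls off the work surface, if the arm or the gripper's body presses on something with over 40 N, if the wrist force passes 120 N, or if a joint passes its speed limit or range.

## Working session

There is one attempt and no reset: what is moved stays moved. The work goes in short steps, Python scripts to look and compute and a tool call to move; the robot and the scene stay as the last step left them, time stands still between calls to the robot, and variables do not carry over. Pictures are saved under pics/ and viewed, and the job is handed in when it is done.

Besides the shell and the picture viewer there is one more tool, called after "Call:" as name(argument=value, ...) on one line, values as JSON. send_rows: Moves the arm, as the interface text tells. Its arguments: {"type":"object","properties":{"rows":{"type":"string"},"grip_force":{"type":"number"}},"required":["rows"]}

```bash
mkdir -p pics; ls
python3 - <<'E'
from rig import ctrl, capture, workorder, nets
import cv2
s=ctrl.sense();print(s)
for n in ("side","top"):
    p=capture(n);cv2.imwrite(f"pics/{n}0.png",p["pixels"][:,:,::-1])
    print(n,p["intrinsics"].tolist(),p["view"].tolist() if hasattr(p["view"],'tolist') else p["view"])
    for t in ("drawer_handle","leaf_hinge","leaf_edge","chest","coil_tester","spray_can","u_joint","gear_small","tape_roll","driver0"):
        r=nets.spot_point(p,t)
        print(t,[(round(a["confidence"],2),[round(float(v)) for v in a["location"]]) for a in r[:2]])
print(ctrl.pinch_z)
E
```

```text
pics
{'time_s': 0.0, 'joints': array([ 1.03863094e+00,  3.13418452e-01,  1.49843656e+00, -3.64398132e-06,
        1.33097633e+00, -2.23388906e-01]), 'dq': array([ 0.00227735,  0.00123812,  0.0001541 , -0.00015366,  0.00124266,
        0.00062218]), 'tau': array([-2.71696417e-04, -4.12265432e+01, -2.59744620e+01, -1.99240853e-04,
        4.16940398e-03, -9.90305352e-06]), 'eef_pos': array([159.41974408, 499.94581876, 230.75141031]), 'ee_rot': array([ 0.57053886, -0.41734   ,  0.57134199,  0.41699048]), 'force': array([ 0.72970229, -0.38314586,  0.11537154]), 'wrist_torque': array([ 0.00366887, -0.01324119,  0.07219524]), 'grip_width': 0.9954061340141286}
side [[495.96774030605854, 0.0, 282.9976037594624], [0.0, 495.96774030605854, 211.20781210581393], [0.0, 0.0, 1.0]] [[0.17990327191408897, -0.9836037941602537, -0.012585263928838651, -50.37991772756216], [-0.443340774591001, -0.06965378423815512, -0.8936427182752374, 279.49651834627934], [0.8781137570609271, 0.16634880959855933, -0.44860261167929655, 1200.345073174948], [0.0, 0.0, 0.0, 1.0]]
drawer_handle [(0.82, [482, -36, 71])]
leaf
[... 307 characters left out ...]
04884], [0.0, 487.2685371369103, 208.4059785505856], [0.0, 0.0, 1.0]] [[-0.024022581471761496, -0.9996954772919674, -0.005645198084942931, 48.04634847478465], [-0.9944661515361363, 0.02447385016909568, -0.10216704021751609, 450.3861570694887], [0.10227408776586314, 0.003159642366838381, -0.9947512390702383, 1521.4553748236965], [0.0, 0.0, 0.0, 1.0]]
drawer_handle []
leaf_hinge [(0.61, [462, 32, 103])]
leaf_edge [(0.79, [447, 186, 105]), (0.54, [477, -35, 69])]
chest [(0.58, [460, 102, 3])]
coil_tester [(0.56, [335, -338, 1])]
spray_can [(0.96, [579, -404, 0])]
u_joint [(0.69, [529, 483, -3])]
gear_small [(0.53, [389, 473, 2])]
tape_roll [(0.76, [518, -301, -2])]
driver0 []
18.700000000000003
```

View pics/side0.png

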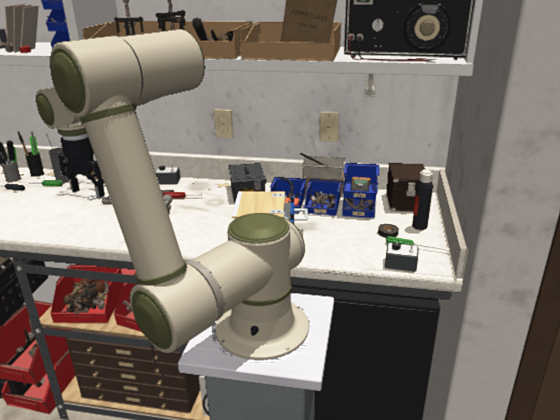

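View pics/top0.png

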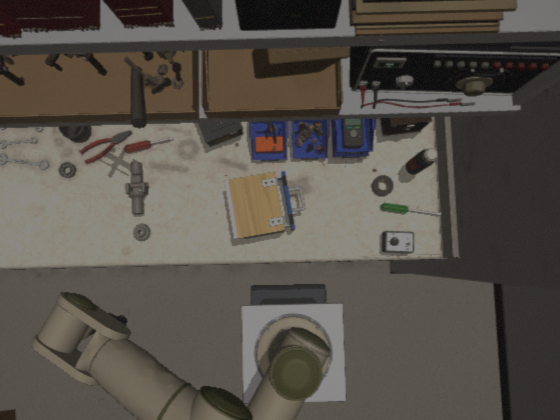

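The side view shows the chest near (265,205), and the top view shows its leaf around (230–292, 172–238) with the handle at about (297,200). I'll zoom in on the top picture to fit the chest pose.

Run:
```python
import cv2
a=cv2.imread("pics/top0.png")[155:250,210:320]
cv2.imwrite("pics/topz.png",cv2.resize(a,None,fx=7,fy=6.3,interpolation=cv2.INTER_CUBIC))
a=cv2.imread("pics/side0.png")[150:240,210:350]
cv2.imwrite("pics/sidez.png",cv2.resize(a,None,fx=5.7,fy=5.7,interpolation=cv2.INTER_CUBIC))
```

```text
(no output)
```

View pics/topz.png

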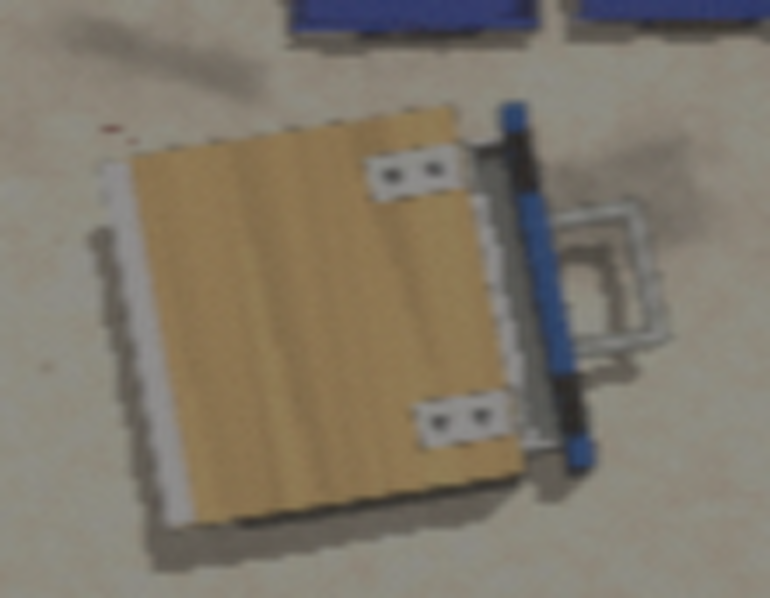

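View pics/sidez.png

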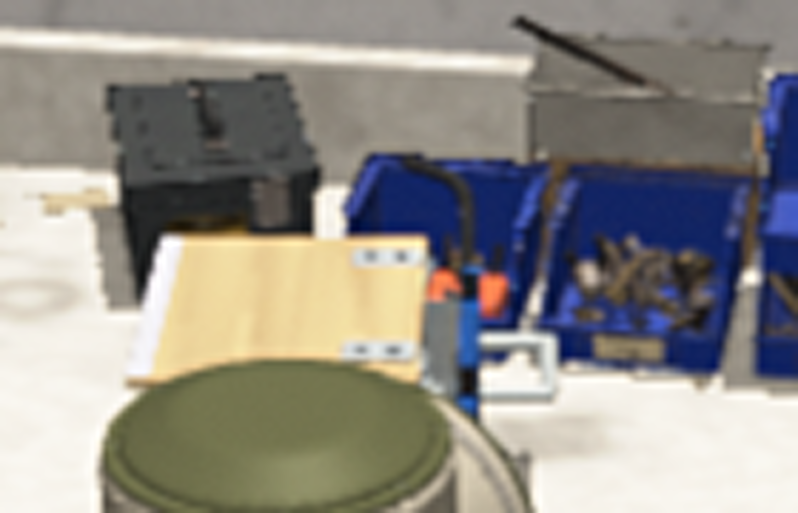

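In the zoom, the leaf's corners are at (105,160), (168,525), (525,475) and (453,105), and the handle bar runs from (632,207) to (660,340). Next I back-project these.

```bash
cat > h.py <<'E'
import numpy as np
def ray(K,V,u,v,z):
    K=np.array(K);V=np.array(V);R=V[:3,:3];t=V[:3,3]
    c=-R.T@t; d=R.T@np.linalg.solve(K,[u,v,1]); return c+d*(z-c[2])/d[2]
E
python3 - <<'E'
from rig import capture
from h import *
p=capture("top");K,V=p["intrinsics"],p["view"]
def f(a,b,z): return ray(K,V,a/7+210-.45,b/6.3+155-.45,z)
TL,BL,BR,TR=[f(*q,108) for q in((105,160),(168,525),(525,475),(453,105))]
for q in(TL,BL,BR,TR):print(q.round(1))
print("len",np.linalg.norm(TL-TR),np.linalg.norm(BL-BR),"wid",np.linalg.norm(TL-BL),np.linalg.norm(TR-BR))
print("edge mid",(TL+BL)/2,"hinge mid",(TR+BR)/2)
for n,(a,b) in dict(len1=(TL,TR),len2=(BL,BR),w1=(TL,BL),w2=(TR,BR)).items():
    d=b-a;print(n,np.degrees(np.arctan2(d[1],d[0])))
h1,h2=f(632,207,70),f(660,340,70);print("handle",h1,h2,(h1+h2)/2,np.linalg.norm(h1-h2))
print("front",f(512,105,88.5),f(582,468,88.5))
E
```

```text
[532.8 193.  108. ]
[357.7 168.4 108. ]
[377.6  16.  108. ]
[555.7  42.5 108. ]
len 152.20904565747338 153.73221649385138 wid 176.87224032648214 180.0833061636564
edge mid [445.24746756 180.68900635 108.        ] hinge mid [466.67487705  29.23502194 108.        ]
len1 -81.34380370962681
len2 -82.54491664640935
w1 -172.0245655755804
w2 -171.5385425858241
handle [510.0105634  -34.96103753  70.        ] [444.23776687 -45.35780179  70.        ] [477.12416513 -40.15941966  70.        ] 66.58943962625743
front [558.61387543  16.84517924  88.5       ] [381.50357841  -8.91462138  88.5       ]
```

```bash
cat >> h.py <<'E'
from scipy.spatial.transform import Rotation as Ro
def Rm(s):
    q=s["ee_rot"]; return Ro.from_quat([q[1],q[2],q[3],q[0]]).as_matrix()
def jaw(s):
    z=Rm(s)[:,2]; return np.degrees(np.arctan2(z[1],z[0]))
A0=np.radians(-81.9)
S=np.array([np.cos(A0),np.sin(A0),0]); W=np.array([S[1],-S[0],0])  # W toward robot (-x)
H=np.array([466.3,30.0,100.])
def P(s,w,z): return np.array([H[0],H[1],0])+S*s+W*w+np.array([0,0,z])
def sw(p): d=np.array(p)-np.array([H[0],H[1],0]); return np.array([d@S,d@W,d[2]]).round(1)
def plan(s,pos,ang=None,full=False):
    R=Rm(s); d=R.T@(np.array(pos)-s["eef_pos"])/10
    y=0
    if ang is not None:
        y=-(ang-jaw(s))
        m=360 if full else 180
        y=(y+m/2)%m-m/2
    return d.round(2), round(y/5,2)
E
python3 - <<'E'
from rig import ctrl
from h import *
s=ctrl.sense(); print(W,jaw(s),Rm(s).round(3))
print(plan(s,[478,-38,200],98.1)); print(plan(s,[460,0,300],98.1))
a=np.array([159.,500]);b=np.array([478,-38.])
print(min(np.linalg.norm(a+(b-a)*t) for t in np.linspace(0,1,50)))
E
```

```text
[-0.99002366 -0.14090123  0.        ] 72.30706109701963 [[-0.    -0.953  0.304]
 [-0.     0.304  0.953]
 [-1.    -0.    -0.   ]]
(array([  3.13, -46.69, -41.59]), np.float64(-5.16))
(array([ -6.87, -43.82, -38.52]), np.float64(-5.16))
391.80053616809624
```

Call:
send_rows(rows="0.5 2 -46.7 -41.6 -5.16;0.5 2 -46.7 -41.6 -5.16;0.5 2 -46.7 -41.6 -5.16;0.5 2 -46.7 -41.6 -5.16;0.5 2 -46.7 -41.6 -5.16;0.5 2 -46.7 -41.6 -5.16;0.35 2 -46.7 -41.6 -5.16;0.35 2 -46.7 -41.6 -5.16;0.35 2 -46.7 -41.6 -5.16;0.35 2 -46.7 -41.6 -5.16;0.35 2 -46.7 -41.6 -5.16;0.35 2 -46.7 -41.6 -5.16")

```text
time_s: 2.35
eef_pos: [456.9, -3.1, 212.8]
ee_rot: [-0.464, 0.534, -0.463, -0.534]
force: [0.6, 0.8, 0.2]
grip_width: 0.349
```

Call:
send_rows(rows="0.35 0 0 0 0;0.35 0 0 0 0;0.35 0 0 0 0")

```text
time_s: 2.65
eef_pos: [455.8, -0.3, 212.7]
ee_rot: [0.463, -0.534, 0.463, 0.534]
force: [-0.3, 0.3, 1.0]
grip_width: 0.347
```

```bash
cat > look.py <<'E'
import sys
from rig import ctrl, capture, nets
import cv2
from h import *
def main(cams,tag,targets=()):
    s=ctrl.sense();print("t",s["time_s"],"tcp",s["eef_pos"].round(1),"sw",sw(s["eef_pos"]),"jaw",round(jaw(s),1),"F",s["force"].round(1),"g",round(s["grip_width"],3),"j",s["joints"].round(2))
    for c in cams:
        p=capture(c);cv2.imwrite(f"pics/{c}_{tag}.png",p["pixels"][:,:,::-1])
        for t in targets:
            print(c,t,[(round(a["confidence"],2),[round(float(v),1) for v in a["location"]],sw(a["location"])) for a in nets.spot_point(p,t)[:2]])
if __name__=="__main__": main(sys.argv[1].split(","),sys.argv[2],sys.argv[3].split(",") if len(sys.argv)>3 else ())
E
python3 look.py wrist a drawer_handle,leaf_hinge
```

```text
t 2.65 tcp [ 4.558e+02 -3.000e-01  2.127e+02] sw [ 28.5  14.6 212.7] jaw 98.2 F [-0.3  0.3  1. ] g 0.347 j [-0.26  0.18  1.72  0.    1.24 -1.97]
wrist drawer_handle [(0.84, [477.0, -38.1, 65.0], array([68.9, -1. , 65. ]))]
wrist leaf_hinge [(0.78, [467.1, 30.1, 98.6], array([ 0. , -0.8, 98.6]))]
```

Run:
```python
from rig import ctrl
from h import *
s=ctrl.sense()
for z in (120,52): print(plan(s,[477.2,-38.2,z],98.1))
```

```text
(array([ 9.29, -1.56, -4.08]), np.float64(0.02))
(array([16.09, -1.55, -4.07]), np.float64(0.02))
```

View pics/wrist_a.png

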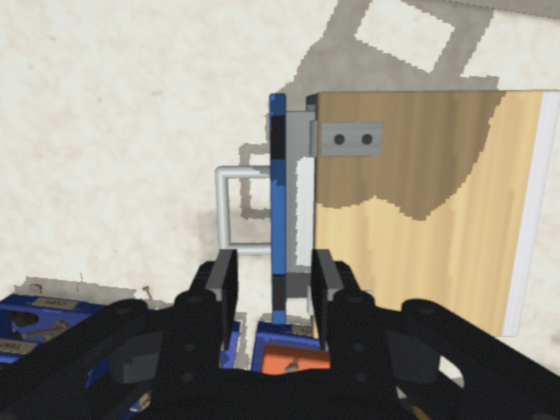

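The wrist view shows the handle bar at column 222, rows 168–250, with the front at column 278. That matches the pose I fitted.

Call:
send_rows(rows="0.35 4 -1.55 -4.07 0;0.35 8 -1.55 -4.07 0;0.35 10 -1.55 -4.07 0;0.35 12 -1.55 -4.07 0;0.35 14 -1.55 -4.07 0;0.35 16 -1.55 -4.07 0;0.35 16.1 -1.55 -4.07 0;0.35 16.1 -1.55 -4.07 0")

```text
time_s: 3.6
eef_pos: [477.4, -38.7, 52.2]
ee_rot: [-0.463, 0.534, -0.463, -0.534]
force: [0.1, 0.1, -0.5]
grip_width: 0.349
```

```bash
python3 look.py wrist b
```

```text
t 3.6 tcp [477.4 -38.7  52.2] sw [69.6 -1.3 52.2] jaw 98.2 F [ 0.1  0.1 -0.5] g 0.349 j [-0.33  0.45  1.84 -0.    0.86 -2.04]
```

View pics/wrist_b.png

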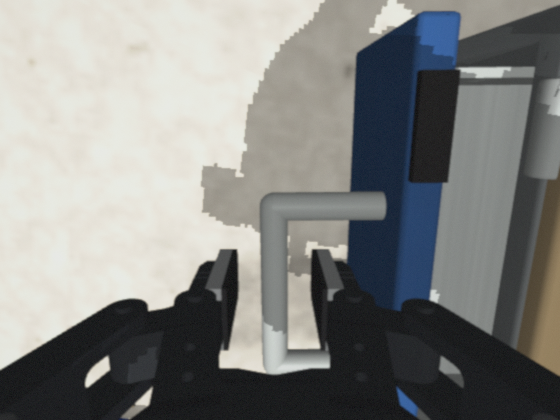

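The bar sits between the pads (column 275, pads at 235 and 315). Close and pull about 56 mm along tool −z.

Call:
send_rows(rows="0 0 0 0 0;0 0 0 0 0;0 0 0 0 0;0 0 0 0 0;0 0 0 -1 0;0 0 0 -2 0;0 0 0 -3 0;0 0 0 -4 0;0 0 0 -4.7 0;0 0 0 -5.1 0;0 0 0 -5.4 0;0 0 0 -5.4 0", grip_force=40)

```text
time_s: 4.85
eef_pos: [486.1, -93.3, 52.7]
ee_rot: [-0.464, 0.535, -0.463, -0.533]
force: [2.5, -1.3, 4.7]
grip_width: 0.096
```

Call:
send_rows(rows="0 0 0 -0.2 0;0 0 0 -0.4 0;0 0 0 -0.6 0;0 0 0 -0.6 0")

```text
time_s: 5.25
eef_pos: [486.0, -93.7, 52.6]
ee_rot: [0.466, -0.532, 0.461, 0.536]
force: [3.9, 33.5, 15.6]
grip_width: 0.105
```

```bash
python3 look.py wrist c drawer_handle
```

```text
t 5.25 tcp [486.  -93.7  52.6] sw [125.2  -2.   52.6] jaw 98.0 F [ 3.9 33.5 15.6] g 0.105 j [-0.43  0.47  1.79  0.01  0.88 -2.15]
wrist drawer_handle [(0.9, [483.4, -93.8, 68.5], array([125. ,   0.5,  68.5]))]
```

The handle is at s = 125 mm, which is the full 75 mm out, with a firm stop force of about 33 N. Now I relax, release and rise.

Call:
send_rows(rows="0 0 0 0.3 0;0 0 0 0.5 0;0.35 0 0 0.5 0;0.35 0 0 0.5 0;0.35 0 0 0.5 0;0.35 -4 0 0.5 0;0.35 -8 0 0.5 0;0.35 -12 0 0.5 0;0.35 -15 0 0.5 0;0.35 -15 0 0.5 0")

```text
time_s: 6.35
eef_pos: [486.4, -94.3, 205.5]
ee_rot: [-0.464, 0.536, -0.463, -0.532]
force: [-0.3, 0.1, -0.5]
grip_width: 0.352
```

```bash
python3 look.py wrist d drawer_handle,leaf_hinge,leaf_edge
python3 - <<'E'
from rig import ctrl,capture
from h import *
s=ctrl.sense()
print(plan(s,P(-190,40,200),8.1)); print(capture("wrist")["mount"])
E
```

```text
t 6.35 tcp [486.4 -94.3 205.5] sw [125.9  -2.4 205.5] jaw 98.1 F [-0.3  0.1 -0.5] g 0.352 j [-0.43  0.27  1.63 -0.    1.24 -2.14]
wrist drawer_handle [(0.56, [488.0, -94.7, 72.3], array([126.5,  -3.9,  72.3]))]
wrist leaf_hinge [(0.66, [519.0, -301.2, -4.8], array([335.3,  -5.5,  -4.8]))]
wrist leaf_edge []
(array([ 0.09,  4.06, 31.48]), np.float64(18.0))
[[ 1.12837612e-03 -2.59419569e-01  9.65764057e-01 -1.43284007e+02]
 [ 4.07869988e-04 -9.65764472e-01 -2.59420157e-01  6.48591099e+01]
 [ 9.99999280e-01  6.86629683e-04 -9.83936107e-04 -5.15061952e-01]
 [ 0.00000000e+00  0.00000000e+00  0.00000000e+00  1.00000000e+00]]
```

Call:
send_rows(rows="0 0 4 31.5 18;0 0 4 31.5 18;0 0 4 31.5 18;0 0 4 31.5 18;0 0 4 31.5 18;0 0 4 31.5 18;0 0 4 31.5 18;0 0 4 31.5 18;0 0 4 31.5 18;0 0 4 31.5 18;0 0 4 31.5 18;0 0 4 31.5 18")

```text
time_s: 7.8
eef_pos: [400.6, 212.6, 200.6]
ee_rot: [0.705, -0.048, 0.706, 0.048]
force: [1.1, 0.0, 0.1]
grip_width: 0.003
```

```bash
python3 look.py wrist,top e leaf_edge,leaf_hinge
python3 - <<'E'
from rig import ctrl,capture
from h import *
s=ctrl.sense()
print(plan(s,P(-190,40,92),8.1)); print(plan(s,P(-168,40,92),8.1))
E
```

```text
t 7.8 tcp [400.6 212.6 200.6] sw [-190.    39.3  200.6] jaw 7.8 F [1.1 0.  0.1] g 0.003 j [ 0.23  0.19  1.75 -0.    1.21  0.09]
wrist leaf_edge [(0.68, [443.7, 183.6, 106.1], array([-155.3,    0.7,  106.1]))]
wrist leaf_hinge []
top leaf_edge [(0.58, [447.6, 183.8, 103.2], array([-154.9,   -3.2,  103.2])), (0.17, [336.5, -338.3, 0.5], array([346.3, 180.4,   0.5]))]
top leaf_hinge [(0.74, [529.2, 483.7, -3.5], array([-440.3, -126.2,   -3.5])), (0.67, [462.4, 28.8, 98.2], array([ 0.6,  4. , 98.2]))]
(array([10.94,  0.  , -0.09]), np.float64(0.02))
(array([10.94, -2.2 , -0.1 ]), np.float64(0.02))
```

View pics/wrist_e.png

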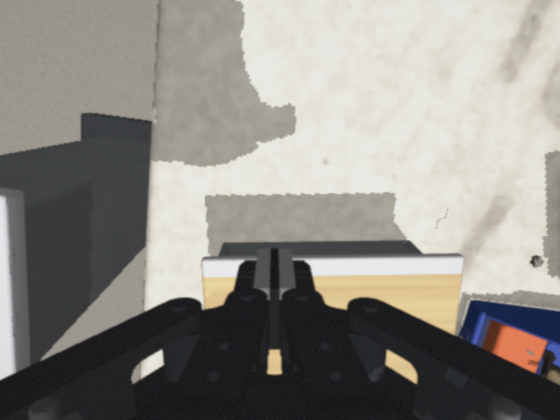

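The edge is confirmed at s = −155. Descend beyond it, then approach slowly.

Call:
send_rows(rows="0 4 0 0 0;0 8 0 0 0;0 10.9 0 0 0;0 10.9 -0.5 0 0;0 10.9 -1.2 0 0;0 10.9 -1.8 0 0;0 10.9 -2 0 0;0 10.9 -2.1 0 0;0 10.9 -2.2 0 0;0 10.9 -2.3 0 0;0 10.9 -2.4 0 0;0 10.9 -2.4 0 0", grip_force=60)

```text
time_s: 9.3
eef_pos: [404.4, 188.9, 92.7]
ee_rot: [0.705, -0.05, 0.705, 0.05]
force: [0.2, 0.2, -0.1]
grip_width: -0.004
```

Call:
send_rows(rows="0 0 -0.1 0 0;0 0 -0.1 0 0")

```text
time_s: 9.5
eef_pos: [404.4, 188.5, 92.7]
ee_rot: [0.705, -0.049, 0.705, 0.05]
force: [0.4, 6.1, -0.4]
grip_width: -0.005
```

Call:
send_rows(rows="0 0 -0.15 0 0;0 0 -0.3 0 0;0 0 -0.3 0 0;0 -0.1 -0.3 0 0;0 -0.2 -0.3 0 0;0 -0.4 -0.3 0 0;0 -0.6 -0.3 0 0;0 -0.6 -0.3 0 0")

```text
time_s: 10.3
eef_pos: [404.5, 188.1, 99.0]
ee_rot: [0.706, -0.047, 0.705, 0.052]
force: [-3.0, 26.1, 0.4]
grip_width: -0.001
```

```bash
python3 look.py wrist,side f
```

```text
t 10.3 tcp [404.5 188.1  99. ] sw [-165.2   38.9   99. ] jaw 8.0 F [-3.  26.1  0.4] g -0.001 j [0.17 0.3  1.9  0.01 0.94 0.02]
```

View pics/wrist_f.png

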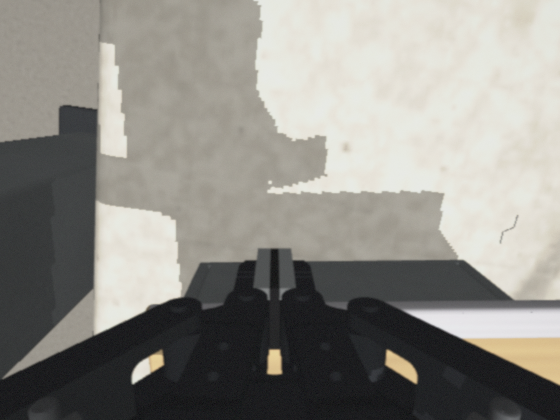

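The vertical force is near zero, so the edge is sticking and rising rather than sliding. I'll generate the arc numbers.

```bash
cat > arc.py <<'E'
import numpy as np,sys
# lift: th0 d0 then list th:d
def lift(th0,d0,ths,ds):
    r=155
    f=lambda t,d:(-r*np.sin(np.radians(t)),-(-r*np.cos(np.radians(t))+d))
    x0,y0=f(th0,d0)
    return ";".join("0 %.2f %.2f 0 0"%((f(t,d)[0]-x0)/10,(f(t,d)[1]-y0)/10) for t,d in zip(ths,ds))
E
python3 - <<'E'
from arc import *
import numpy as np
t=np.arange(3.4,17,1.2);print(lift(2.2,3.4,t,np.linspace(3.4,3.4,len(t))))
t1=t[-1];t=np.linspace(t1+1.2,t1+18,12);print(t1,t[-1]);print(lift(t1,3.4,t,np.linspace(3.4,2,12)))
E
```

```text
0 -0.32 -0.02 0 0;0 -0.65 -0.04 0 0;0 -0.97 -0.07 0 0;0 -1.29 -0.10 0 0;0 -1.62 -0.15 0 0;0 -1.94 -0.20 0 0;0 -2.26 -0.25 0 0;0 -2.57 -0.32 0 0;0 -2.89 -0.39 0 0;0 -3.21 -0.46 0 0;0 -3.52 -0.55 0 0;0 -3.83 -0.63 0 0
16.599999999999998 34.599999999999994
0 -0.31 -0.10 0 0;0 -0.70 -0.21 0 0;0 -1.09 -0.34 0 0;0 -1.47 -0.48 0 0;0 -1.85 -0.63 0 0;0 -2.23 -0.79 0 0;0 -2.60 -0.96 0 0;0 -2.97 -1.14 0 0;0 -3.33 -1.33 0 0;0 -3.68 -1.53 0 0;0 -4.03 -1.74 0 0;0 -4.37 -1.96 0 0
```

Call:
send_rows(rows="0 -0.32 -0.02 0 0;0 -0.65 -0.04 0 0;0 -0.97 -0.07 0 0;0 -1.29 -0.10 0 0;0 -1.62 -0.15 0 0;0 -1.94 -0.20 0 0;0 -2.26 -0.25 0 0;0 -2.57 -0.32 0 0;0 -2.89 -0.39 0 0;0 -3.21 -0.46 0 0;0 -3.52 -0.55 0 0;0 -3.83 -0.63 0 0")

```text
time_s: 11.6
eef_pos: [405.6, 181.2, 137.5]
ee_rot: [0.706, -0.048, 0.705, 0.052]
force: [-2.5, 17.4, 3.3]
grip_width: -0.004
```

```bash
python3 look.py side,wrist g
```

```text
t 11.6 tcp [405.6 181.2 137.5] sw [-158.3   38.8  137.5] jaw 8.1 F [-2.5 17.4  3.3] g -0.004 j [0.15 0.24 1.86 0.01 1.04 0.01]
```

View pics/side_g.png

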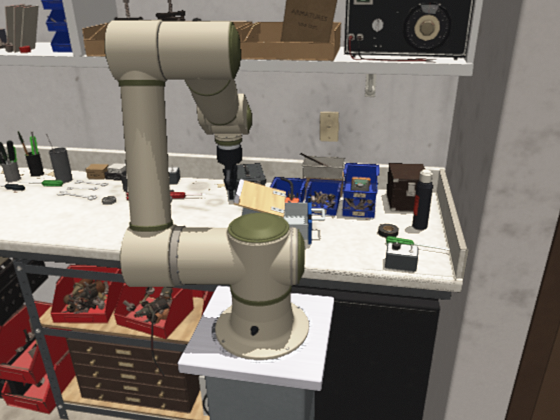

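View pics/wrist_g.png

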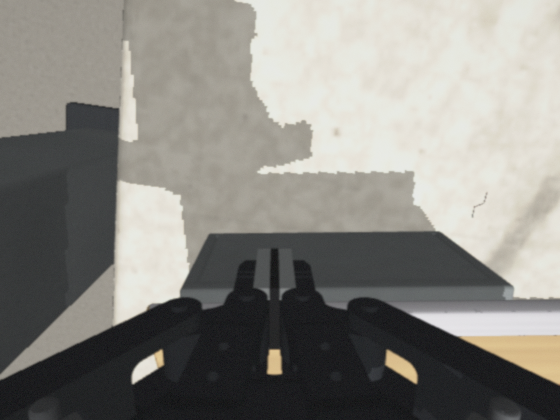

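The leaf is tilted up by about 17° in the side view (around (262,195)), and the forces match sticking contact. Continue.

Call:
send_rows(rows="0 -0.31 -0.10 0 0;0 -0.70 -0.21 0 0;0 -1.09 -0.34 0 0;0 -1.47 -0.48 0 0;0 -1.85 -0.63 0 0;0 -2.23 -0.79 0 0;0 -2.60 -0.96 0 0;0 -2.97 -1.14 0 0;0 -3.33 -1.33 0 0;0 -3.68 -1.53 0 0;0 -4.03 -1.74 0 0;0 -4.37 -1.96 0 0")

```text
time_s: 12.9
eef_pos: [408.7, 160.3, 181.2]
ee_rot: [0.706, -0.049, 0.705, 0.051]
force: [-1.4, 7.4, 2.6]
grip_width: 0.0
```

```bash
python3 look.py side g2;  python3 - <<'E'
from arc import *
import numpy as np
t1,d1=34.6,2
for n,d2 in ((20,1),(20,.5),(13,0)):
    t=np.linspace(t1+n/12,t1+n,12);print(t1,t[-1]);print(lift(t1,d1,t,np.linspace(d1,d2,12))); t1=t[-1];d1=d2
E
```

```text
t 12.9 tcp [408.7 160.3 181.2] sw [-137.1   38.7  181.2] jaw 8.1 F [-1.4  7.4  2.6] g 0.0 j [ 0.1   0.17  1.82  0.    1.15 -0.04]
34.6 54.6
0 -0.37 -0.26 0 0;0 -0.73 -0.52 0 0;0 -1.08 -0.80 0 0;0 -1.42 -1.08 0 0;0 -1.76 -1.37 0 0;0 -2.08 -1.68 0 0;0 -2.40 -1.99 0 0;0 -2.71 -2.31 0 0;0 -3.00 -2.64 0 0;0 -3.29 -2.98 0 0;0 -3.57 -3.33 0 0;0 -3.83 -3.68 0 0
54.6 74.6
0 -0.26 -0.37 0 0;0 -0.50 -0.75 0 0;0 -0.73 -1.13 0 0;0 -0.96 -1.51 0 0;0 -1.17 -1.91 0 0;0 -1.37 -2.31 0 0;0 -1.55 -2.71 0 0;0 -1.73 -3.12 0 0;0 -1.89 -3.54 0 0;0 -2.04 -3.96 0 0;0 -2.18 -4.38 0 0;0 -2.31 -4.81 0 0
74.6 87.6
0 -0.08 -0.28 0 0;0 -0.14 -0.56 0 0;0 -0.21 -0.84 0 0;0 -0.27 -1.13 0 0;0 -0.32 -1.41 0 0;0 -0.37 -1.70 0 0;0 -0.41 -1.98 0 0;0 -0.45 -2.27 0 0;0 -0.48 -2.55 0 0;0 -0.51 -2.84 0 0;0 -0.53 -3.13 0 0;0 -0.54 -3.42 0 0
```

Call:
send_rows(rows="0 -0.37 -0.26 0 0;0 -0.73 -0.52 0 0;0 -1.08 -0.80 0 0;0 -1.42 -1.08 0 0;0 -1.76 -1.37 0 0;0 -2.08 -1.68 0 0;0 -2.40 -1.99 0 0;0 -2.71 -2.31 0 0;0 -3.00 -2.64 0 0;0 -3.29 -2.98 0 0;0 -3.57 -3.33 0 0;0 -3.83 -3.68 0 0")

```text
time_s: 14.15
eef_pos: [413.8, 122.4, 219.1]
ee_rot: [0.705, -0.05, 0.706, 0.05]
force: [2.1, 2.5, 0.2]
grip_width: 0.0
```

Call:
send_rows(rows="0 -0.26 -0.37 0 0;0 -0.50 -0.75 0 0;0 -0.73 -1.13 0 0;0 -0.96 -1.51 0 0;0 -1.17 -1.91 0 0;0 -1.37 -2.31 0 0;0 -1.55 -2.71 0 0;0 -1.73 -3.12 0 0;0 -1.89 -3.54 0 0;0 -2.04 -3.96 0 0;0 -2.18 -4.38 0 0;0 -2.31 -4.81 0 0")

```text
time_s: 15.35
eef_pos: [420.7, 74.8, 242.2]
ee_rot: [0.705, -0.05, 0.705, 0.05]
force: [-0.2, 1.0, -0.2]
grip_width: 0.001
```

```bash
python3 look.py side,wrist g3
```

```text
t 15.35 tcp [420.7  74.8 242.2] sw [-50.8  38.8 242.2] jaw 8.1 F [-0.2  1.  -0.2] g 0.001 j [-0.1   0.09  1.75 -0.    1.31 -0.24]
```

View pics/side_g3.png

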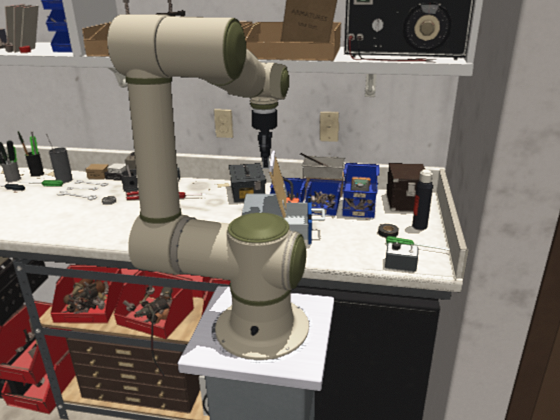

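View pics/wrist_g3.png

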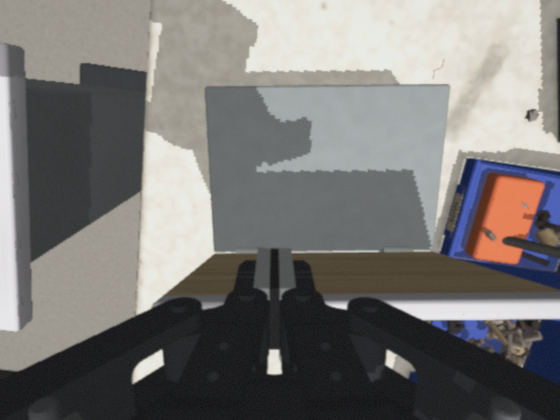

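The leaf stands at about 75°. Its balance point is at 87°, because the centre of mass is 4 mm off the axis plane, so I'm going there and stopping.

Call:
send_rows(rows="0 -0.08 -0.28 0 0;0 -0.14 -0.56 0 0;0 -0.21 -0.84 0 0;0 -0.27 -1.13 0 0;0 -0.32 -1.41 0 0;0 -0.37 -1.70 0 0;0 -0.41 -1.98 0 0;0 -0.45 -2.27 0 0;0 -0.48 -2.55 0 0;0 -0.51 -2.84 0 0;0 -0.53 -3.1 0 0;0 -0.54 -3.2 0 0")

```text
time_s: 16.65
eef_pos: [425.2, 43.3, 247.5]
ee_rot: [0.705, -0.05, 0.705, 0.05]
force: [0.6, 0.6, -0.3]
grip_width: 0.0
```

Call:
send_rows(rows="0 0 0 0 0;0 0 0 0 0")

```text
time_s: 16.85
eef_pos: [425.1, 43.6, 247.5]
ee_rot: [0.705, -0.05, 0.705, 0.05]
force: [0.0, -0.0, -1.1]
grip_width: 0.001
```

```bash
python3 look.py side,wrist,top h leaf_edge,leaf_hinge
python3 -c "
import cv2
a=cv2.imread('pics/side_h.png')[110:250,210:350];cv2.imwrite('pics/side_hz.png',cv2.resize(a,None,fx=4,fy=4))"
```

```text
t 16.85 tcp [425.1  43.6 247.5] sw [-19.2  38.9 247.5] jaw 8.1 F [ 0.  -0.  -1.1] g 0.001 j [-0.17  0.08  1.74 -0.    1.32 -0.32]
side leaf_edge [(0.76, [470.6, 31.5, 256.5], array([ -0.9,  -4.5, 256.5])), (0.37, [466.8, 29.6, 104.5], array([  0.5,  -0.4, 104.5]))]
side leaf_hinge [(0.86, [469.1, 29.8, 104.0], array([  0.6,  -2.7, 104. ])), (0.73, [436.6, -388.0, -3.9], array([409.6,  88.3,  -3.9]))]
wrist leaf_edge [(0.84, [466.9, 36.2, 253.8], array([ -6.1,  -1.5, 253.8]))]
wrist leaf_hinge [(0.88, [466.1, 28.6, 100.2], array([  1.4,   0.4, 100.2]))]
top leaf_edge [(0.34, [531.6, 483.3, -0.9], array([-439.6, -128.5,   -0.9]))]
top leaf_hinge []
```

View pics/side_hz.png

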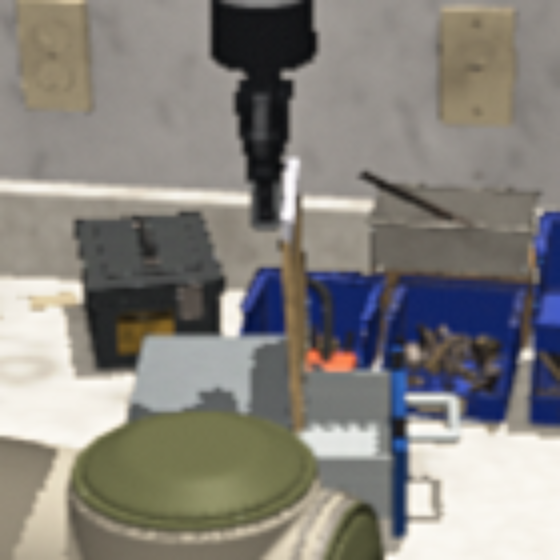

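The leaf stands balanced at about 87° (force ≈ 0, underside corner at s = −8.5). Back off, rise, turn the jaws across the leaf and straddle its top near the robot-side corner.

Call:
send_rows(rows="0 0 0.3 0 0;0 0 1 0 0;0 0 2.5 0 0;0 -2 3.5 0 0;0 -5 3.5 0 0;0 -5.5 3.5 0 0;0 -5.5 3.5 0 0")

```text
time_s: 18.0
eef_pos: [420.3, 78.5, 302.9]
ee_rot: [0.706, -0.05, 0.705, 0.05]
force: [-0.0, 0.2, 0.7]
grip_width: -0.001
```

```bash
python3 look.py wrist i leaf_edge
python3 - <<'E'
from rig import ctrl
from h import *
s=ctrl.sense()
print(plan(s,P(-4.5,68,300),-81.9,True))
E
```

```text
t 18.0 tcp [420.3  78.5 302.9] sw [-54.5  38.7 302.9] jaw 8.1 F [-0.   0.2  0.7] g -0.001 j [-0.09  0.05  1.63  0.    1.46 -0.23]
wrist leaf_edge [(0.57, [465.0, 31.1, 252.3], array([ -1.3,   1.1, 252.3]))]
(array([ 0.16, -4.99, -2.88]), np.float64(18.0))
```

Call:
send_rows(rows="0.5 0.1 -5 -2.9 18;0.5 0.1 -5 -2.9 18;0.5 0.1 -5 -2.9 18;0.5 0.1 -5 -2.9 18;0.5 0.1 -5 -2.9 18;0.5 0.1 -5 -2.9 18;0.5 0.1 -5 -2.9 18;0.5 0.1 -5 -2.9 18;0.5 0.1 -5 -2.9 18;0.5 0.1 -5 -2.9 18;0.5 0.1 -5 -2.9 18;0.5 0.1 -5 -2.9 18")

```text
time_s: 19.3
eef_pos: [398.2, 24.6, 300.5]
ee_rot: [0.533, 0.463, 0.535, -0.464]
force: [0.1, -0.2, 0.0]
grip_width: 0.504
```

```bash
python3 look.py wrist,side j leaf_edge
python3 - <<'E'
from rig import ctrl
from h import *
s=ctrl.sense()
print(plan(s,P(-4.5,68,244),-81.9,True))
E
```

```text
t 19.3 tcp [398.2  24.6 300.5] sw [ -4.3  68.2 300.5] jaw -81.9 F [ 0.1 -0.2  0. ] g 0.504 j [-0.23 -0.02  1.7  -0.    1.46  1.2 ]
wrist leaf_edge [(0.81, [467.9, 34.1, 254.9], array([ -3.8,  -2.2, 254.9]))]
side leaf_edge [(0.65, [471.9, 31.9, 257.1], array([ -1.1,  -5.8, 257.1]))]
(array([ 5.71,  0.  , -0.02]), np.float64(0.02))
```

View pics/wrist_j.png

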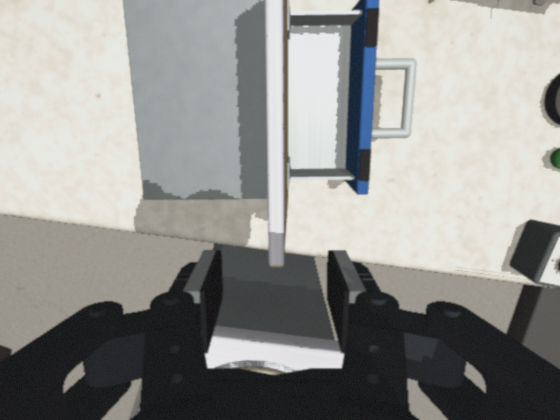

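View pics/side_j.png

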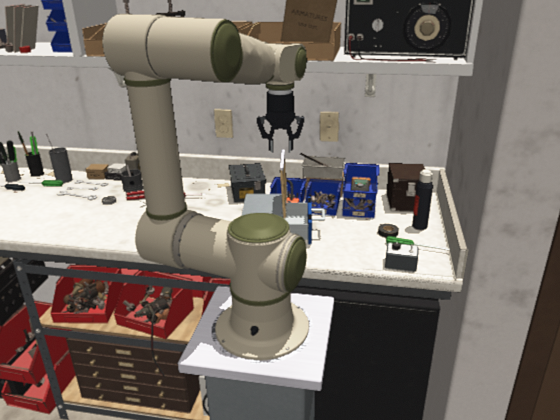

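The leaf's edge (columns 266–288) is centred between the open pads (215/335). Descend and narrow the gap to about 13 mm.

Call:
send_rows(rows="0.5 2 0 0 0;0.5 4 0 0 0;0.5 5 0 0 0;0.5 5.6 0 0 0;0.4 5.6 0 0 0;0.3 5.6 0 0 0;0.24 5.6 0 0 0;0.2 5.6 0 0 0;0.18 5.6 0 0 0;0.18 5.6 0 0 0", grip_force=20)

```text
time_s: 20.5
eef_pos: [398.6, 24.6, 245.6]
ee_rot: [0.534, 0.463, 0.534, -0.463]
force: [-0.8, -0.5, -0.1]
grip_width: 0.18
```

```bash
python3 look.py wrist k leaf_edge
```

```text
t 20.5 tcp [398.6  24.6 245.6] sw [ -4.2  67.8 245.6] jaw -81.9 F [-0.8 -0.5 -0.1] g 0.18 j [-0.23  0.02  1.81 -0.    1.31  1.2 ]
wrist leaf_edge [(0.63, [467.8, 34.3, 253.8], array([ -4. ,  -2.1, 253.8]))]
```

View pics/wrist_k.png

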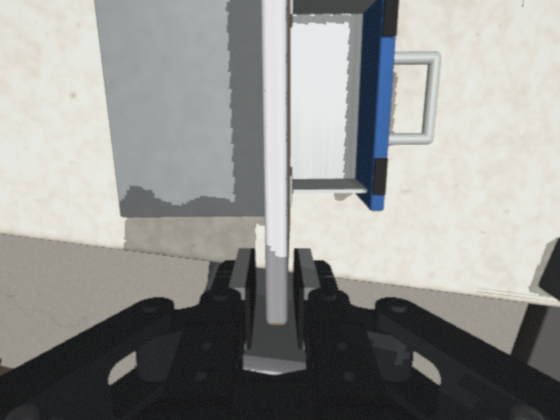

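```bash
cat > low.py <<'E'
from h import *
def tcp(th,o,psi,dl,d=10):
    t=np.radians(th);p=np.radians(psi);g=85*o
    sC=-155*np.cos(t)+8*np.sin(t); zC=100+155*np.sin(t)+8*np.cos(t)
    s=sC-dl-np.cos(p)*g/2+10.8*np.sin(p)
    w=68+np.sin(p)*(g/2+12)
    return P(s,w,zC-d-13*o*o)
def rows(cur,psi0,st):   # cur: commanded tcp at call start
    a=np.radians(-81.9+psi0); z=np.array([np.cos(a),np.sin(a),0]); x=np.array([0,0,-1.]); y=np.cross(z,x)
    R=np.stack([x,y,z],1); out=[]
    for (th,o,psi,dl) in st:
        d=R.T@(tcp(th,o,psi,dl)-cur)/10
        out.append("%.2f %.2f %.2f %.2f %.2f"%(o,*d,-(psi-psi0)/5))
    return ";".join(out)
def seq(a,b,n): # interpolate states exclusive a inclusive b
    a,b=np.array(a,float),np.array(b,float); return [tuple(a+(b-a)*(i+1)/n) for i in range(n)]
E
python3 - <<'E'
from low import *
from rig import ctrl
s=ctrl.sense()
print(rows(s["eef_pos"],0,seq((87,.15,0,0),(98.0,.15,0,0),12)))
print(rows(tcp(98,.15,0,0),0,seq((98,.15,0,0),(107,.15,0,0),9)))
E
```

```text
0.15 0.07 -0.02 0.02 -0.00;0.15 0.07 -0.02 0.26 -0.00;0.15 0.08 -0.02 0.51 -0.00;0.15 0.09 -0.02 0.76 -0.00;0.15 0.11 -0.02 1.01 -0.00;0.15 0.13 -0.02 1.26 -0.00;0.15 0.16 -0.02 1.50 -0.00;0.15 0.19 -0.02 1.75 -0.00;0.15 0.22 -0.02 2.00 -0.00;0.15 0.26 -0.02 2.24 -0.00;0.15 0.30 -0.02 2.49 -0.00;0.15 0.35 -0.02 2.73 -0.00
0.15 0.05 -0.00 0.27 -0.00;0.15 0.11 -0.00 0.53 -0.00;0.15 0.18 -0.00 0.79 -0.00;0.15 0.24 -0.00 1.06 -0.00;0.15 0.32 -0.00 1.32 -0.00;0.15 0.39 -0.00 1.58 -0.00;0.15 0.47 -0.00 1.84 -0.00;0.15 0.56 -0.00 2.09 -0.00;0.15 0.65 -0.00 2.35 -0.00
```

Call:
send_rows(rows="0.15 0.07 0 0.02 0;0.15 0.07 0 0.26 0;0.15 0.08 0 0.51 0;0.15 0.09 0 0.76 0;0.15 0.11 0 1.01 0;0.15 0.13 0 1.26 0;0.15 0.16 0 1.50 0;0.15 0.19 0 1.75 0;0.15 0.22 0 2.00 0;0.15 0.26 0 2.24 0;0.15 0.30 0 2.49 0;0.15 0.35 0 2.73 0")

```text
time_s: 21.8
eef_pos: [402.4, -2.7, 241.9]
ee_rot: [0.534, 0.463, 0.534, -0.463]
force: [-0.9, -0.2, -0.4]
grip_width: 0.146
```

```bash
python3 look.py side,wrist l leaf_edge
python3 -c "
import cv2
a=cv2.imread('pics/side_l.png')[110:250,210:350];cv2.imwrite('pics/side_lz.png',cv2.resize(a,None,fx=4,fy=4))"
```

```text
t 21.8 tcp [402.4  -2.7 241.9] sw [ 23.3  67.8 241.9] jaw -81.9 F [-0.9 -0.2 -0.4] g 0.146 j [-0.3   0.03  1.81 -0.    1.3   1.13]
side leaf_edge [(0.71, [474.4, 8.5, 253.7], array([ 22.4,  -5. , 253.7]))]
wrist leaf_edge [(0.61, [472.4, 8.0, 252.2], array([ 22.6,  -2.9, 252.2]))]
```

View pics/wrist_l.png

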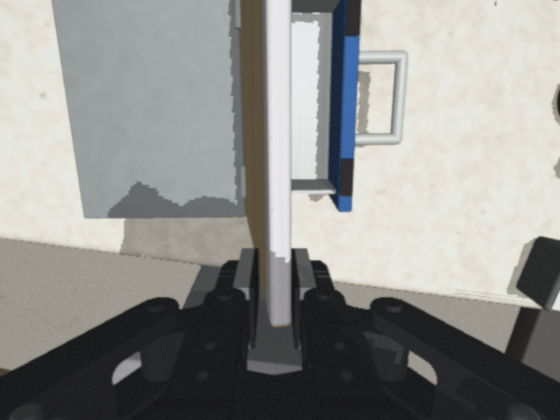

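View pics/side_lz.png

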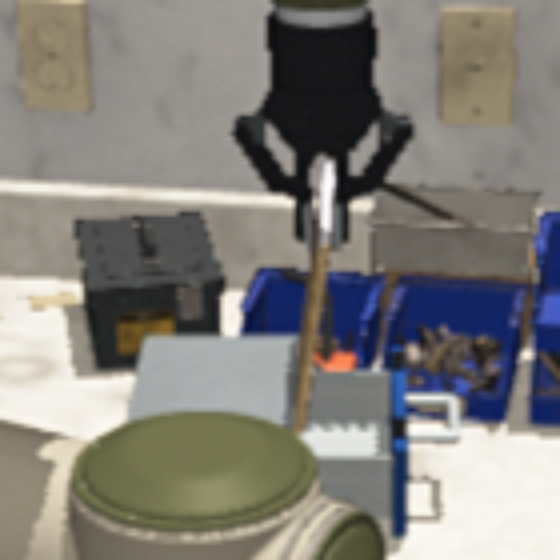

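The leaf is tilted just past upright and captured between the pads. Continue to 107°.

Call:
send_rows(rows="0.15 0.05 0 0.27 0;0.15 0.11 0 0.53 0;0.15 0.18 0 0.79 0;0.15 0.24 0 1.06 0;0.15 0.32 0 1.32 0;0.15 0.39 0 1.58 0;0.15 0.47 0 1.84 0;0.15 0.56 0 2.09 0;0.15 0.65 0 2.35 0;0.15 0.65 0 2.35 0")

```text
time_s: 23.0
eef_pos: [405.8, -26.0, 235.4]
ee_rot: [0.534, 0.463, 0.534, -0.464]
force: [0.5, -0.4, 0.0]
grip_width: 0.148
```

```bash
python3 look.py side,wrist m leaf_edge
python3 - <<'E'
from low import *
from rig import ctrl
s=ctrl.sense(); print(tcp(107,.15,0,0))
print(rows(tcp(107,.15,0,0),0,seq((107,.15,0,0),(125,.6,0,.5),22)))
E
```

```text
t 23.0 tcp [405.8 -26.  235.4] sw [ 46.9  67.8 235.4] jaw -81.9 F [ 0.5 -0.4  0. ] g 0.148 j [-0.35  0.04  1.81 -0.    1.29  1.08]
side leaf_edge [(0.88, [478.4, -19.5, 248.2], array([ 50.7,  -5. , 248.2])), (0.25, [522.0, -298.3, -0.4], array([332.9,  -8.9,  -0.4]))]
wrist leaf_edge [(0.56, [473.5, -17.0, 247.2], array([ 47.5,  -0.5, 247.2]))]
[405.54340974 -25.70950781 235.59576354]
0.17 0.09 0.00 0.12 -0.00;0.19 0.18 0.00 0.24 -0.00;0.21 0.27 0.00 0.35 -0.00;0.23 0.37 0.00 0.47 -0.00;0.25 0.47 0.00 0.58 -0.00;0.27 0.57 -0.00 0.69 -0.00;0.29 0.68 0.00 0.80 -0.00;0.31 0.80 0.00 0.91 -0.00;0.33 0.92 0.00 1.02 -0.00;0.35 1.04 0.00 1.13 -0.00;0.38 1.16 0.00 1.24 -0.00;0.40 1.29 0.00 1.34 -0.00;0.42 1.42 0.00 1.44 -0.00;0.44 1.56 0.00 1.54 -0.00;0.46 1.70 0.00 1.64 -0.00;0.48 1.85 -0.00 1.74 -0.00;0.50 1.99 0.00 1.84 -0.00;0.52 2.15 0.00 1.93 -0.00;0.54 2.30 0.00 2.02 -0.00;0.56 2.46 0.00 2.11 -0.00;0.58 2.62 0.00 2.20 -0.00;0.60 2.79 0.00 2.29 -0.00
```

View pics/wrist_m.png

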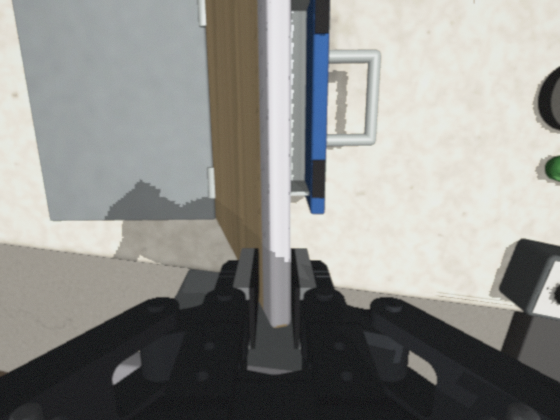

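The leaf leans on the front pad (edge 262–291, pad at about 295). Next I open the rear finger while the front finger lowers.

Call:
send_rows(rows="0.17 0.09 0 0.12 0;0.19 0.18 0 0.24 0;0.21 0.27 0 0.35 0;0.23 0.37 0 0.47 0;0.25 0.47 0 0.58 0;0.27 0.57 0 0.69 0;0.29 0.68 0 0.80 0;0.31 0.80 0 0.91 0;0.33 0.92 0 1.02 0;0.35 1.04 0 1.13 0;0.38 1.16 0 1.24 0;0.40 1.29 0 1.34 0")

```text
time_s: 24.4
eef_pos: [407.6, -39.1, 222.5]
ee_rot: [0.534, 0.463, 0.534, -0.463]
force: [-0.1, -1.1, 0.6]
grip_width: 0.4
```

```bash
python3 look.py wrist n leaf_edge
python3 - <<'E'
from low import *
st=seq((107,.15,0,0),(125,.6,0,.5),22)
print(rows(tcp(*st[11]),0,st[12:]))
E
```

```text
t 24.4 tcp [407.6 -39.1 222.5] sw [ 60.2  67.8 222.5] jaw -81.9 F [-0.1 -1.1  0.6] g 0.4 j [-0.38  0.06  1.83 -0.    1.25  1.05]
wrist leaf_edge [(0.68, [479.8, -40.0, 233.5], array([ 71.2,  -3.5, 233.5]))]
0.42 0.13 -0.00 0.10 -0.00;0.44 0.27 -0.00 0.20 -0.00;0.46 0.41 -0.00 0.30 -0.00;0.48 0.55 -0.00 0.40 -0.00;0.50 0.70 0.00 0.50 -0.00;0.52 0.85 0.00 0.59 -0.00;0.54 1.01 -0.00 0.68 -0.00;0.56 1.17 -0.00 0.77 -0.00;0.58 1.33 -0.00 0.86 -0.00;0.60 1.50 0.00 0.95 -0.00
```

View pics/wrist_n.png

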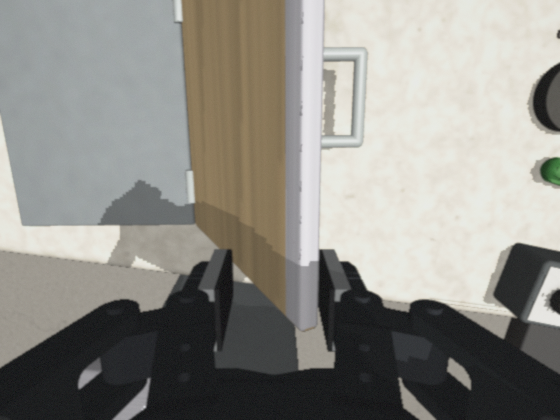

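The leaf rests on the front pad (contact near column 322). Continue.

Call:
send_rows(rows="0.42 0.13 0 0.10 0;0.44 0.27 0 0.20 0;0.46 0.41 0 0.30 0;0.48 0.55 0 0.40 0;0.50 0.70 0 0.50 0;0.52 0.85 0 0.59 0;0.54 1.01 0 0.68 0;0.56 1.17 0 0.77 0;0.58 1.33 0 0.86 0;0.60 1.50 0 0.95 0")

```text
time_s: 25.5
eef_pos: [409.0, -48.6, 207.5]
ee_rot: [0.534, 0.463, 0.534, -0.463]
force: [0.3, -3.3, 2.6]
grip_width: 0.596
```

```bash
python3 look.py wrist o leaf_edge
python3 - <<'E'
from low import *
# rotation stage, 24 rows: theta 125->147, psi 0->90
st=seq((125,.6,0,.5),(147,.6,90,1.),24)
print(rows(tcp(125,.6,0,.5),0,st[:12]));print(st[11]);print(rows(tcp(*st[11]),st[11][2],st[12:]))
print(tcp(125,.6,0,.5),[tcp(*q).round(0) for q in st[::6]])
E
```

```text
t 25.5 tcp [409.  -48.6 207.5] sw [ 69.7  67.8 207.5] jaw -81.9 F [ 0.3 -3.3  2.6] g 0.596 j [-0.4   0.08  1.85 -0.    1.21  1.03]
wrist leaf_edge [(0.84, [482.9, -58.9, 223.6], array([ 90.4,  -3.9, 223.6]))]
0.60 0.15 -0.25 0.27 -0.75;0.60 0.31 -0.49 0.55 -1.50;0.60 0.47 -0.73 0.83 -2.25;0.60 0.64 -0.97 1.12 -3.00;0.60 0.80 -1.21 1.42 -3.75;0.60 0.97 -1.44 1.72 -4.50;0.60 1.14 -1.66 2.03 -5.25;0.60 1.32 -1.88 2.35 -6.00;0.60 1.50 -2.08 2.67 -6.75;0.60 1.68 -2.28 2.99 -7.50;0.60 1.86 -2.47 3.32 -8.25;0.60 2.05 -2.65 3.65 -9.00
(np.float64(136.0), np.float64(0.6), np.float64(45.0), np.float64(0.75))
0.60 0.19 -0.35 0.11 -0.75;0.60 0.38 -0.70 0.24 -1.50;0.60 0.57 -1.03 0.37 -2.25;0.60 0.77 -1.35 0.51 -3.00;0.60 0.97 -1.67 0.66 -3.75;0.60 1.17 -1.97 0.82 -4.50;0.60 1.37 -2.26 0.99 -5.25;0.60 1.58 -2.53 1.16 -6.00;0.60 1.79 -2.79 1.34 -6.75;0.60 1.99 -3.04 1.53 -7.50;0.60 2.21 -3.27 1.73 -8.25;0.60 2.42 -3.48 1.93 -9.00
[408.76504761 -48.34591533 207.69995537] [array([407., -51., 206.]), array([395., -71., 196.]), array([386., -92., 185.]), array([ 382., -112.,  174.])]
```

View pics/wrist_o.png

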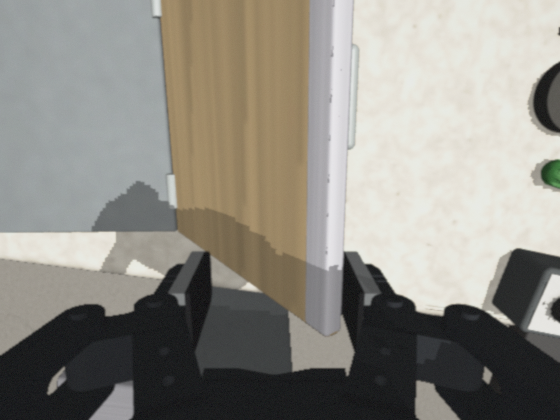

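The leaf still rests on the front finger, and the measured edge agrees with the model (s ≈ 90). Now I swing the rear finger out past the leaf's side while lowering.

Call:
send_rows(rows="0.60 0.15 -0.25 0.27 -0.75;0.60 0.31 -0.49 0.55 -1.50;0.60 0.47 -0.73 0.83 -2.25;0.60 0.64 -0.97 1.12 -3.00;0.60 0.80 -1.21 1.42 -3.75;0.60 0.97 -1.44 1.72 -4.50;0.60 1.14 -1.66 2.03 -5.25;0.60 1.32 -1.88 2.35 -6.00;0.60 1.50 -2.08 2.67 -6.75;0.60 1.68 -2.28 2.99 -7.50;0.60 1.86 -2.47 3.32 -8.25;0.60 2.05 -2.65 3.65 -9.00")

```text
time_s: 26.8
eef_pos: [388.0, -88.3, 187.1]
ee_rot: [0.671, 0.223, 0.671, -0.223]
force: [2.2, -2.2, -0.5]
grip_width: 0.6
```

```bash
python3 look.py wrist,side p leaf_edge
```

```text
t 26.8 tcp [388.  -88.3 187.1] sw [106.1  94.2 187.1] jaw -36.7 F [ 2.2 -2.2 -0.5] g 0.6 j [-0.52  0.07  1.91  0.    1.15  0.12]
wrist leaf_edge [(0.81, [484.2, -84.2, 203.4], array([115.6,  -1.6, 203.4]))]
side leaf_edge [(0.82, [483.1, -82.7, 208.1], array([113.9,  -0.8, 208.1]))]
```

View pics/wrist_p.png

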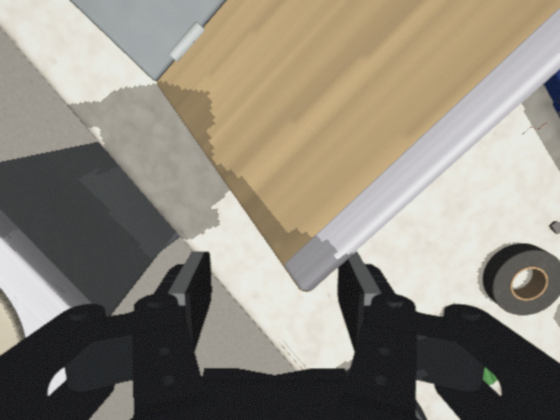

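View pics/side_p.png

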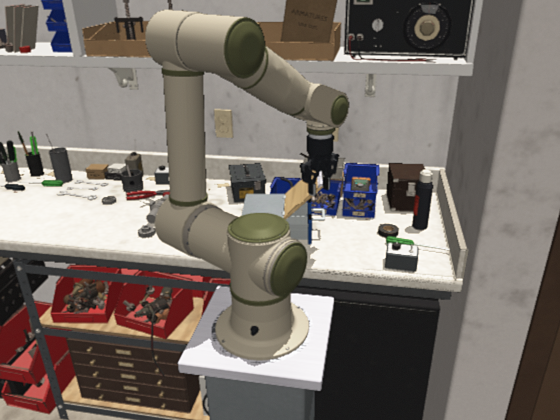

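The front finger holds the edge near its corner (about (340,260)), and the measured edge position agrees with the 136° model. Complete the turn.

Call:
send_rows(rows="0.60 0.19 -0.35 0.11 -0.75;0.60 0.38 -0.70 0.24 -1.50;0.60 0.57 -1.03 0.37 -2.25;0.60 0.77 -1.35 0.51 -3.00;0.60 0.97 -1.67 0.66 -3.75;0.60 1.17 -1.97 0.82 -4.50;0.60 1.37 -2.26 0.99 -5.25;0.60 1.58 -2.53 1.16 -6.00;0.60 1.79 -2.79 1.34 -6.75;0.60 1.99 -3.04 1.53 -7.50;0.60 2.21 -3.27 1.73 -8.25;0.60 2.42 -3.48 1.93 -9.00")

```text
time_s: 28.2
eef_pos: [383.3, -128.2, 163.4]
ee_rot: [0.706, -0.051, 0.704, 0.05]
force: [3.2, -4.6, 1.0]
grip_width: 0.603
```

```bash
python3 look.py wrist,side q leaf_edge
python3 - <<'E'
from low import *
a=(147,.6,90,1.);b=(157,.6,90,3.);c=(169,.6,90,4.);d=(178.2,.6,90,4.)
for p,q,n in ((a,b,10),(b,c,12),(c,d,12)): print(rows(tcp(*p),90,seq(p,q,n)))
E
```

```text
t 28.2 tcp [ 383.3 -128.2  163.4] sw [144.9 104.5 163.4] jaw 8.2 F [ 3.2 -4.6  1. ] g 0.603 j [-0.61  0.12  1.93  0.    1.09 -0.76]
wrist leaf_edge []
side leaf_edge [(0.83, [490.5, -100.2, 185.5], array([132.3,  -5.6, 185.5]))]
0.60 0.24 -0.11 0.00 -0.00;0.60 0.47 -0.22 0.00 -0.00;0.60 0.71 -0.33 -0.00 -0.00;0.60 0.96 -0.43 0.00 -0.00;0.60 1.20 -0.53 0.00 -0.00;0.60 1.45 -0.62 -0.00 -0.00;0.60 1.70 -0.71 0.00 -0.00;0.60 1.95 -0.79 -0.00 -0.00;0.60 2.20 -0.87 0.00 -0.00;0.60 2.45 -0.95 -0.00 -0.00
0.60 0.26 -0.08 0.00 -0.00;0.60 0.51 -0.16 0.00 -0.00;0.60 0.77 -0.23 0.00 -0.00;0.60 1.03 -0.30 0.00 -0.00;0.60 1.29 -0.37 -0.00 -0.00;0.60 1.55 -0.43 0.00 -0.00;0.60 1.82 -0.48 0.00 -0.00;0.60 2.08 -0.53 -0.00 -0.00;0.60 2.35 -0.58 0.00 -0.00;0.60 2.61 -0.62 0.00 -0.00;0.60 2.88 -0.66 -0.00 -0.00;0.60 3.15 -0.69 -0.00 -0.00
0.60 0.21 -0.03 -0.00 -0.00;0.60 0.41 -0.05 0.00 -0.00;0.60 0.62 -0.07 0.00 -0.00;0.60 0.83 -0.09 0.00 -0.00;0.60 1.03 -0.11 0.00 -0.00;0.60 1.24 -0.12 0.00 -0.00;0.60 1.45 -0.14 0.00 -0.00;0.60 1.65 -0.14 0.00 -0.00;0.60 1.86 -0.15 -0.00 -0.00;0.60 2.07 -0.15 0.00 -0.00;0.60 2.28 -0.15 -0.00 -0.00;0.60 2.48 -0.15 0.00 -0.00
```

View pics/wrist_q.png

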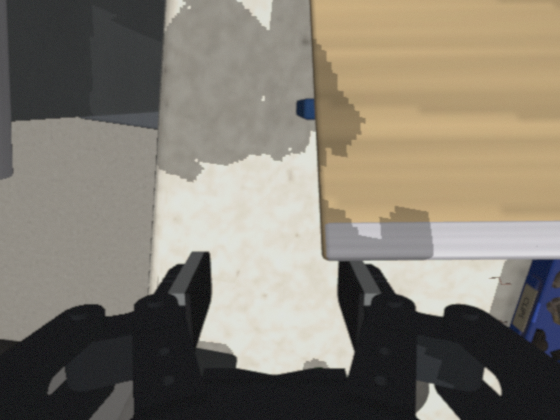

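Call:
send_rows(rows="0.60 0.24 -0.11 0 0;0.60 0.47 -0.22 0 0;0.60 0.71 -0.33 0 0;0.60 0.96 -0.43 0 0;0.60 1.20 -0.53 0 0;0.60 1.45 -0.62 0 0;0.60 1.70 -0.71 0 0;0.60 1.95 -0.79 0 0;0.60 2.20 -0.87 0 0;0.60 2.45 -0.95 0 0")

```text
time_s: 29.4
eef_pos: [385.1, -139.0, 139.4]
ee_rot: [0.707, -0.051, 0.704, 0.048]
force: [2.9, -11.5, 2.4]
grip_width: 0.597
```

```bash
python3 look.py side r leaf_edge
```

```text
t 29.4 tcp [ 385.1 -139.   139.4] sw [155.9 104.2 139.4] jaw 8.0 F [  2.9 -11.5   2.4] g 0.597 j [-0.63  0.16  1.95 -0.    1.02 -0.77]
side leaf_edge [(0.77, [487.6, -114.4, 160.8], array([146. ,  -0.7, 160.8]))]
```

Call:
send_rows(rows="0.60 0.26 -0.08 0 0;0.60 0.51 -0.16 0 0;0.60 0.77 -0.23 0 0;0.60 1.03 -0.30 0 0;0.60 1.29 -0.37 0 0;0.60 1.55 -0.43 0 0;0.60 1.82 -0.48 0 0;0.60 2.08 -0.53 0 0;0.60 2.35 -0.58 0 0;0.60 2.61 -0.62 0 0;0.60 2.88 -0.66 0 0;0.60 3.15 -0.69 0 0")

```text
time_s: 30.7
eef_pos: [386.5, -147.1, 108.1]
ee_rot: [0.707, -0.052, 0.704, 0.047]
force: [1.1, -20.3, 1.5]
grip_width: 0.6
```

```bash
python3 look.py side,wrist s leaf_edge
python3 -c "
import cv2
a=cv2.imread('pics/side_s.png')[130:270,230:370];cv2.imwrite('pics/side_sz.png',cv2.resize(a,None,fx=4,fy=4))"
```

```text
t 30.7 tcp [ 386.5 -147.1  108.1] sw [164.1 104.  108.1] jaw 8.0 F [  1.1 -20.3   1.5] g 0.6 j [-0.65  0.22  1.98 -0.    0.93 -0.78]
side leaf_edge [(0.65, [492.4, -122.0, 130.7], array([154.2,  -4.4, 130.7]))]
wrist leaf_edge [(0.33, [519.4, -300.6, -5.0], array([334.8,  -6. ,  -5. ]))]
```

View pics/side_sz.png

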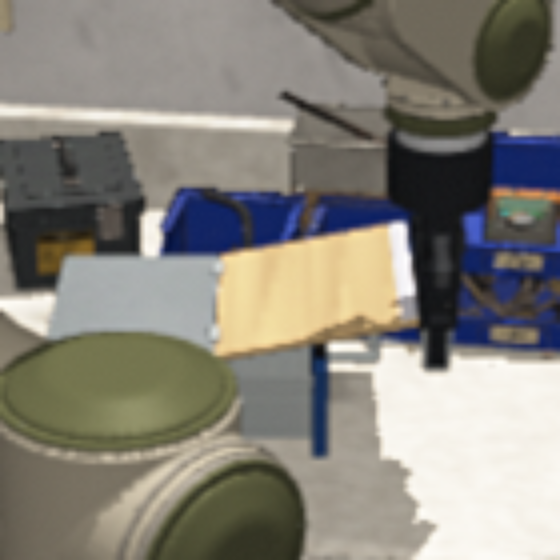

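View pics/wrist_s.png

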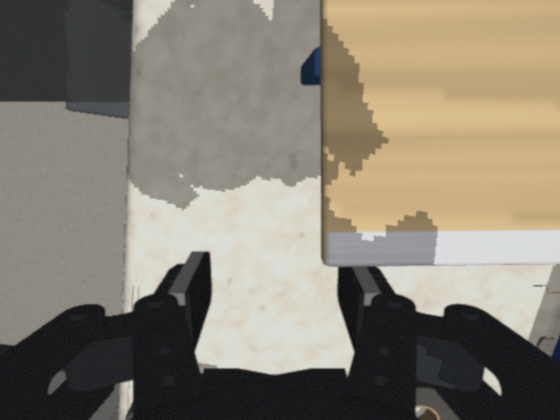

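The leaf is about 11° above level and held by the finger with 20 N toward the hinge. Finish the lowering.

Call:
send_rows(rows="0.60 0.21 -0.03 0 0;0.60 0.41 -0.05 0 0;0.60 0.62 -0.07 0 0;0.60 0.83 -0.09 0 0;0.60 1.03 -0.11 0 0;0.60 1.24 -0.12 0 0;0.60 1.45 -0.14 0 0;0.60 1.65 -0.14 0 0;0.60 1.86 -0.15 0 0;0.60 2.07 -0.15 0 0;0.60 2.28 -0.15 0 0;0.60 2.45 -0.15 0 0")

```text
time_s: 32.1
eef_pos: [386.8, -149.2, 83.6]
ee_rot: [0.707, -0.052, 0.704, 0.046]
force: [0.5, -23.5, -1.6]
grip_width: 0.6
```

```bash
python3 look.py side t leaf_edge
```

```text
t 32.1 tcp [ 386.8 -149.2   83.6] sw [166.2 103.9  83.6] jaw 8.0 F [  0.5 -23.5  -1.6] g 0.6 j [-0.65  0.27  2.   -0.    0.86 -0.79]
side leaf_edge [(0.56, [492.9, -124.2, 106.2], array([156.4,  -4.6, 106.2]))]
```

Call:
send_rows(rows="0.60 0.1 0 0 0;0.60 0.2 0 0 0;0.60 0.3 0 0 0;0.60 0.4 0 0 0;0.60 0.4 0 0 0")

```text
time_s: 32.7
eef_pos: [386.8, -149.2, 79.5]
ee_rot: [0.707, -0.052, 0.704, 0.046]
force: [0.2, -24.5, -2.3]
grip_width: 0.6
```

Call:
send_rows(rows="0.60 0.05 0 0 0;0.60 0.1 0 0 0;0.60 0.1 0 0 0")

```text
time_s: 33.0
eef_pos: [386.8, -149.2, 78.6]
ee_rot: [0.707, -0.052, 0.704, 0.046]
force: [0.9, -24.8, -2.8]
grip_width: 0.6
```

Call:
send_rows(rows="0.60 0.05 0 0 0;0.60 0.1 0 0 0;0.60 0.1 0 0 0")

```text
time_s: 33.3
eef_pos: [386.8, -149.2, 77.5]
ee_rot: [0.707, -0.052, 0.704, 0.046]
force: [0.5, -23.8, -2.5]
grip_width: 0.6
```

Call:
send_rows(rows="0.60 0.05 0 0 0;0.60 0.1 0 0 0;0.60 0.1 0 0 0")

```text
time_s: 33.6
eef_pos: [386.9, -149.2, 76.8]
ee_rot: [0.707, -0.052, 0.704, 0.046]
force: [-1.1, -23.4, 0.6]
grip_width: 0.598
```

Call:
send_rows(rows="0.60 0.05 0 0 0;0.60 0.1 0 0 0;0.60 0.1 0 0 0")

```text
time_s: 33.9
eef_pos: [387.0, -149.2, 76.4]
ee_rot: [0.707, -0.052, 0.704, 0.046]
force: [-4.0, -21.4, 10.8]
grip_width: 0.596
```

```bash
python3 look.py side,wrist u leaf_edge
python3 -c "
import cv2
a=cv2.imread('pics/side_u.png')[130:270,230:370];cv2.imwrite('pics/side_uz.png',cv2.resize(a,None,fx=4,fy=4))"
```

```text
t 33.9 tcp [ 387.  -149.2   76.4] sw [166.3 103.7  76.4] jaw 8.0 F [ -4.  -21.4  10.8] g 0.596 j [-0.65  0.28  2.01 -0.    0.84 -0.79]
side leaf_edge [(0.82, [489.8, -123.3, 99.3], array([155.1,  -1.7,  99.3]))]
wrist leaf_edge []
```

View pics/side_uz.png

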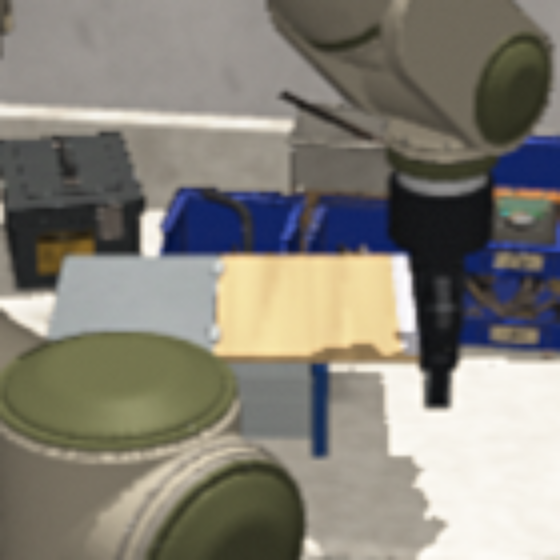

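The vertical force jumped to +10.8 N: the leaf is on the pads, and it looks level in the picture. Relieve the load, back off, then rise.

Call:
send_rows(rows="0.60 -0.1 0 0 0;0.60 -0.12 -0.2 0 0;0.60 -0.12 -0.4 0 0;0.60 -0.12 -0.7 0 0;0.60 -0.12 -1.5 0 0;0.60 -0.12 -3 0 0;0.60 -0.12 -5 0 0;0.60 -4 -6 0 0;0.60 -8 -6 0 0;0.60 -12 -6 0 0;0.60 -14 -6 0 0;0.60 -14 -6 0 0")

```text
time_s: 35.3
eef_pos: [394.2, -206.3, 216.8]
ee_rot: [0.707, -0.051, 0.704, 0.048]
force: [-0.0, -0.3, -0.6]
grip_width: 0.601
```

```bash
python3 look.py side,wrist,top v leaf_edge,leaf_hinge,drawer_handle,coil_tester,spray_can,u_joint,tape_roll,driver0,gear_small
python3 -c "
import cv2
a=cv2.imread('pics/side_v.png')[130:270,230:370];cv2.imwrite('pics/side_vz.png',cv2.resize(a,None,fx=4,fy=4))"
```

```text
t 35.3 tcp [ 394.2 -206.3  216.8] sw [223.8 104.7 216.8] jaw 8.1 F [-0.  -0.3 -0.6] g 0.601 j [-0.75  0.15  1.75 -0.    1.24 -0.89]
side leaf_edge [(0.56, [493.8, -123.2, 100.1], array([155.5,  -5.6, 100.1]))]
side leaf_hinge [(0.58, [467.1, 32.0, 100.9], array([ -1.9,  -1.1, 100.9]))]
side drawer_handle []
side coil_tester [(0.83, [341.7, -333.4, 0.8], array([342.2, 174.6,   0.8]))]
side spray_can [(0.84, [579.0, -402.4, -1.7], array([444. , -50.6,  -1.7]))]
side u_joint [(0.88, [529.5, 484.7, 3.3], array([-441.3, -126.6,    3.3])), (0.58, [439.6, -387.7, -1.1], array([409.8,  85.3,  -1.1]))]
side tape_roll [(0.47, [521.8, -299.3, 4.0], array([333.8,  -8.5,   4. ]))]
side driver0 [(0.8, [435.8, -388.5, -2.9], array([410. ,  89.2,  -2.9]))]
side gear_small [(0.47, [389.4, 469.6, -1.2], array([-446. ,   14.2,   -1.2]))]
wrist leaf_edge [(0.62, [489.8, -123.0, 95.3], array([154.8,  -1.7,  95.3]))]
wrist leaf_hinge []
wrist drawer_handle []
wrist coil_tester [(0.71, [338.2, -336.6, 1.6], array([344.9, 178.5,   1.6]))]
wrist spray_can [(0.61, [579.9, -400.3, -1.1], array([442. , -51.8,  -1.1]))]
wrist u_joint []
wrist tape_roll [(0.75, [521.3, -299.4, -5.5], array([333.9,  -8. ,  -5.5]))]
wrist driver0 [(0.56, [443.0, -390.1, -1.9], array([412.6,  82.3,  -1.9]))]
wrist gear_small []
top leaf_edge [(0.57, [493.0, -123.9, 94.7], array([156.1,  -4.7,  94.7]))]
top leaf_hinge [(0.78, [462.9, 29.3, 99.3], array([ 0.2,  3.5, 99.3]))]
top drawer_handle []
top coil_tester [(0.7, [335.7, -339.4, -0.1], array([ 3.473e+02,  1.813e+02, -1.000e-01]))]
top spray_can [(0.84, [580.3, -400.8, -0.2], array([ 4.426e+02, -5.220e+01, -2.000e-01]))]
top u_joint [(0.88, [531.0, 486.4, -2.2], array([-442.7, -128.4,   -2.2]))]
top tape_roll [(0.48, [391.4, 471.1, 2.4], array([-447.3,   12. ,    2.4]))]
top driver0 []
top gear_small [(0.61, [391.0, 474.2, 2.6], array([-450.4,   12. ,    2.6]))]
```

View pics/side_vz.png

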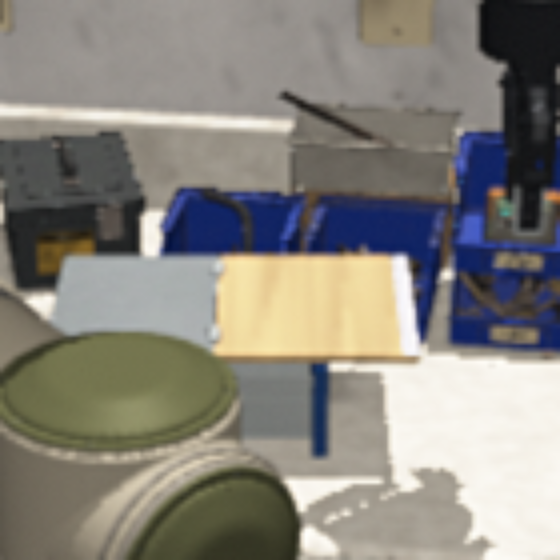

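View pics/wrist_v.png

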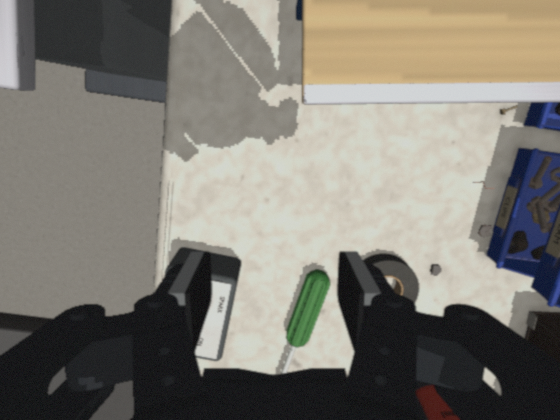

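View pics/top_v.png

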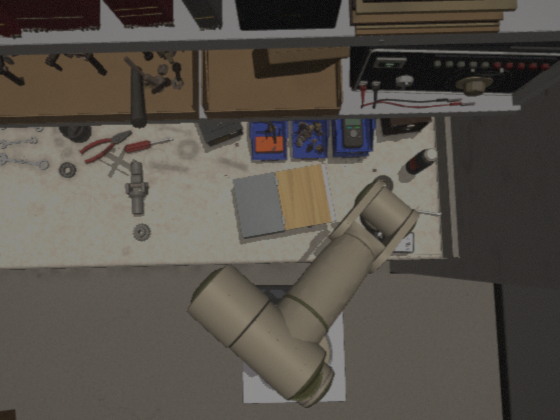

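The leaf lies level on the drawer (edge at s ≈ 155.5, z ≈ 96), the blue drawer front is where it was left, and the bystanders are in place. The arm is clear, so I'm handing in.

```bash
python3 -c "
from rig import workorder
print(workorder.finish_job())"
```

```text
the job is handed in; nothing more can be done
None
```

The leaf now lies level on the pulled-out drawer, and I handed the job in at about 35 s of the 64 s allowed; no verdict is reported.

**How it was done**
- **Drawer:** I gripped the handle and pulled the drawer to its stop. The stop force was about 33 N and the handle measured 125 mm from the hinge, which matches 75 mm of travel.
- **Lifting the leaf:** I pressed the closed fingers against its free edge and raised it to its balance point at about 87°. I let go of it there, and it stood by itself for about 4 s while I changed grip.
- **Crossing over:** I straddled the edge with a narrow finger gap and carried it past upright.
- **Letting it down:** I held the edge on one finger all the way until the force showed it resting on the rubber pads.

**Last checks**
- **Leaf:** Its free edge measured 155–156 mm beyond the hinge and about 95–100 mm above the bench. Level would be 96 mm, so that agrees within the networks' accuracy.
- **Arm:** It was clear of everything, with a force of about 0 N.
- **Drawer:** Its front showed unmoved in the side picture. The handle was hidden under the leaf, so the networks could not re-measure it at the end.
- **Bystanders:** Re-measured positions agree with the first readings within about 5 mm. The network mixed up the tape roll and gear in the top view, but the side view placed both correctly.

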